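Put the reagent bottles back in order

TASK

Move the four reagent bottles from the wooden tray into the grey storage rack, one upright in each bay, keeping their order: the bottle at the end of the tray nearest the robot goes into the bay next to the rack's white ball knob, the next one beside it, and so on to the bay farthest from the knob. Set each bottle down gently and do not tip any over.

Things in the scene. Friction and masses are not known exactly. Their poses are not given: they have to be found in the camera images.
- tall_center (a point): Reagent bottle of amber glass with a paper band and a black screw cap: round body 42 mm across and 66 mm high, 94 mm high with the 28 mm wide cap. Its centre is half-way up; z up. It starts standing on its own cork coaster in the wooden tray; it is taken from above across the row. Loose, 70 to 230 g.
- jar_center (a point): Squat jar of greenish glass with a wide (40 mm) cork stopper: round body 50 mm across and 58 mm high, 82 mm high with the stopper. Its centre is half-way up; z up. It starts standing on its own cork coaster in the wooden tray; it is taken from above across the row. Loose, 70 to 230 g.
- square_center (a point): White plastic bottle with a square body, 42 x 42 mm and 64 mm high, and a white round cap 32 mm across, 86 mm high in all. Sides parallel to its x and y, which start parallel to the tray (x along the row) within 6 degrees. Its centre is half-way up; z up. It starts standing on its own cork coaster in the wooden tray; it is taken from above across the row. Loose, 70 to 230 g.
- dropper_center (a point): Slim dropper bottle of amber glass with a black collar (22 mm) and a small rubber bulb: round body 34 mm across and 56 mm high, 92 mm high with the bulb. Its centre is half-way up; z up. It starts standing on its own cork coaster in the wooden tray; it is taken from above across the row. Loose, 70 to 230 g.
- coaster_tall: Source place: fixed cork disc, 58 mm across, 4 mm thick, that lies under the amber capped bottle at the start. All four look alike, in a row 72 mm (+-8) apart on the fixed wooden tray (310 x 90 mm, 10 mm thick, side rails 14 mm high) which runs within 15 degrees of the world x. Origin at the centre of its underside, 10 mm above the bench.
- coaster_jar: Source place: fixed cork disc, 58 mm across, 4 mm thick, that lies under the cork-stoppered jar at the start. All four look alike, in a row 72 mm (+-8) apart on the fixed wooden tray (310 x 90 mm, 10 mm thick, side rails 14 mm high) which runs within 15 degrees of the world x. Origin at the centre of its underside, 10 mm above the bench.
- coaster_square: Source place: fixed cork disc, 58 mm across, 4 mm thick, that lies under the square white bottle at the start. All four look alike, in a row 72 mm (+-8) apart on the fixed wooden tray (310 x 90 mm, 10 mm thick, side rails 14 mm high) which runs within 15 degrees of the world x. Origin at the centre of its underside, 10 mm above the bench.
- coaster_dropper: Source place: fixed cork disc, 58 mm across, 4 mm thick, that lies under the dropper bottle at the start. All four look alike, in a row 72 mm (+-8) apart on the fixed wooden tray (310 x 90 mm, 10 mm thick, side rails 14 mm high) which runs within 15 degrees of the world x. Origin at the centre of its underside, 10 mm above the bench.
- rack: Fixed grey metal storage rack, 360 x 80 mm, across the centre line from the tray (left or right). Origin at the centre of its underside on the bench, x along its row, within 15 degrees of the world x. Four bays centred at x = -108, -36, 36, 108 mm, y = 0, each 68 (x) by 72 mm (y) inside, floor 8 mm above the bench; walls 4 mm thick, tops 20 mm above the bench.
- knob: White ball knob, 28 mm across, on an 8 mm steel stem, fixed upright on one end of the grey rack: at +162 or -162 mm along the rack's x, by chance. Top 66 mm above the bench. Marks where the rack's row begins; the other end has only a flat grey plug. Origin at the foot of the stem, 16 mm above the bench.
Things that resemble listed ones, but are neither listed nor needed, are in the scene too. What is shaped like the part that bears tall_center but blue or turquoise is not meant. Leave any purple look-alike of the part that bears square_center alone.

How it is judged:
By the outcome, as a careful person would: the job done as asked, in the order asked, and still so for the second after the job is handed in, with the robot touching nothing.
It also fails if it takes over 112 s, if anything falls off the work surface, if the arm or the gripper's body presses on something with over 40 N, if the wrist force passes 120 N, or if a joint passes its speed limit or range.

ROBOT

A 6-joint arm with a two-finger parallel gripper is mounted at the origin on the work surface. World frame = base frame: x ahead of the robot, y to its left, z up, the work surface at z = 0. Lengths are in mm, angles in rad, forces in N, time in s.
With the tool pointing down it reaches from about 350 to 875 mm from the base axis. Payload 4.2 kg.
Tool frame: the origin (TCP) lies at the very end of the fingers, on their centre line; the grasp point (between the pads) lies arm.hold_point_z behind it (arm.hold_point_z is the distance from the TCP to the grasp point, in mm); z points along the fingers, y is the direction in which the jaws open and shut (so a half turn about z gives the same grasp; the last joint's range is limited). The gripper opens to 85 mm and grips with 20 to 120 N. Pads are 22 mm wide; open, the fingers measure 114 mm over their backs; the gripper's body (76 mm by 85 mm) begins 54 mm behind the grasp point. The pads swing forward as they close: fully open they stand 13 mm farther back than shut.
Start: joints at [1.448, 0.385, 0.008, 0, -1.194, -0.259], TCP at [232.837, 579.988, 231.312] pointing down, gripper open.
Joint ranges: [-3.14, 3.14], [-1.21, 2.06], [-1.07, 1.41], [-3.16, 2.05], [-2.99, -0.16], [-3.1, 3.1]. Speed limits (rad/s): [2.79, 2.79, 3.14, 3.14, 3.14, 3.14].

INTERFACE

Orientations are given as a unit quaternion [x, y, z, w].
In Python, from bench import arm gives the robot as it stands.
- The arm moves only by the tool step_arm, never from a script. Its argument "series" is a list of rows, each a list of 6 numbers: the shift along the world's x, y, z scaled (see below), then the turn, a rotation vector about the world's x, y, z scaled (see below). A call has 1 to 12 rows; each row is the pose to reach, as a shift and turn from the pose commanded when the call began; what a row does not reach only later rows make up. The controller multiplies each number of a shift by 400 mm and each number of a turn by pi/2 rad. A row lasts 1/12 s, in which the tool goes at most 41.7 mm and 7.16 degrees, less where a joint would pass 70% of its speed; a pose out of reach is approached as far as the arm can. A call with a number of a shift or a turn outside -1 to 1 is refused whole. A call with a gripper value outside its range is refused whole. "jaw" is the opening, from -1 (shut) to 1 (fully open), set as the call begins (left out, the last holds). The fingers move at their own pace and stop on an object; the grip force is fixed at half the most. Time passes only in rows, so rows that repeat a pose let the fingers close. It gives the time, the measured TCP pose, the force and the opening at its end, in the units of the state.
- arm.read_state(): the state, without advancing time (a new reading comes with each control period).
- arm.get_image(name): name is "scene" or "top" or "wrist"; returns a dict with "image" (420x560x3 uint8, red, green, blue), "camera_matrix" (3x3 intrinsics, pixels), "world_from_camera" (4x4, takes a point from camera to world coordinates). Camera axes: x right, y up, looking along -z (the intrinsics and any distortion apply to the point x, -y, -z); pixel columns grow to the right and rows downward; lengths in mm; the calibration is good to about 2 mm. A picture is of the moment at which its call begins. There is no depth.
- arm.job_done(): hands the job in, once; it reports no verdict.
The state is a dict: "clock": time; "joints": joint angles; "joint_vel": joint speeds; "joint_efforts": joint torques, N m; "position": TCP position; "ee_rot": TCP orientation; "contact_force": force on the tool from outside, world axes, zero at the start; "wrist_torque": the same for the moment, N m; "gripper_width": finger opening in mm.
Only numpy, scipy, OpenCV 4.12 (cv2) and the standard library are available. Lean on these libraries where they do the work, as an engineer would, in place of code of your own. Each camera call takes 0.05 s, during which the arm holds its last target.

## Working session

There is one attempt and no reset: what is moved stays moved. The work goes in short steps, Python scripts to look and compute and a tool call to move; the robot and the scene stay as the last step left them, time stands still between calls to the robot, and variables do not carry over. Pictures are saved under pics/ and viewed, and the job is handed in when it is done.

Besides the shell and the picture viewer there is one more tool, called as name(argument=value, ...) on one line, values as JSON. step_arm: Moves the arm, as the interface text tells. Shifts and turns lie within -1 to 1; 1 stands for 400 mm of shift or pi/2 rad of turn. Its arguments: {"type":"object","properties":{"series":{"type":"array","items":{"type":"array","items":{"type":"number","minimum":-1,"maximum":1}}},"jaw":{"type":"number"}},"required":["series"]}

```bash
ls; mkdir -p pics
python3 - <<'E'
from bench import arm
import cv2
print(arm.read_state(), arm.hold_point_z)
for n in("scene","top"):
    d=arm.get_image(n); cv2.imwrite(f"pics/{n}0.png",d["image"][:,:,::-1]); print(n,d["camera_matrix"],d["world_from_camera"],[k for k in d])
E
```

```text
pics
{'clock': 0.0, 'joints': array([ 1.44761873e+00,  3.85564159e-01,  6.61345295e-03, -5.12683239e-04,
       -1.19402094e+00, -2.58587395e-01]), 'joint_vel': array([ 0.00023234,  0.00033594, -0.00013024,  0.00013848,  0.00071953,
       -0.00051556]), 'joint_efforts': array([-7.03233054e-04, -3.92291343e+01,  1.88403261e+01,  4.18619469e+00,
       -4.64514946e-03, -4.07472371e-06]), 'position': array([232.61608014, 579.45520857, 230.21013879]), 'ee_rot': array([ 9.81818630e-01, -1.89818173e-01, -1.64128645e-04,  1.10128484e-03]), 'contact_force': array([0.09019864, 1.01411499, 0.30425629]), 'wrist_torque': array([-0.0231066 , -0.0148064 , -0.01523286]), 'gripper_width': 85.45320819619782} 18.700000000000003
scene [[542.74932137   0.         282.32426224]
 [  0.         542.74932137 202.26317358]
 [  0.           0.           1.        ]] [[-8.77666620e-01 -3.62567539e-01  3.13442314e-01  8.38631503e+02]
 [ 4.79120988e-01 -6.47346879e-01  5.92777443e-01  6.16861660e+02]
 [-1.20159550e-02  6.70437766e-01  7.41868465e-01  8.00232580e+02]
 [ 0.00000000e+00  0.00000000e+00  0.00000000e+00  1.00000000e+00]] ['image', 'camera_matrix', 'world_from_camera']
top [[539.8647781    0.         270.13358472]
 [  0.         539.8647781  207.62108298]
 [  0.           0.           1.        ]] [[ 2.70335739e-02  9.96275370e-01 -8.18814608e-02  4.38036622e+02]
 [-9.99537902e-01  2.80789867e-02  1.16426982e-02  8.15660964e+00]
 [ 1.38984819e-02  8.15288798e-02  9.96574068e-01  9.36473948e+02]
 [ 0.00000000e+00  0.00000000e+00  0.00000000e+00  1.00000000e+00]] ['image', 'camera_matrix', 'world_from_camera']
```

View pics/top0.png

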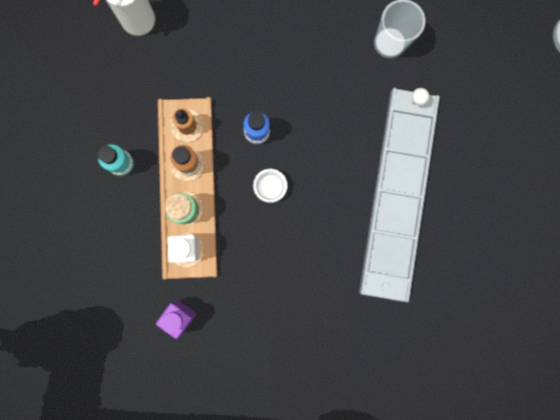

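View pics/scene0.png

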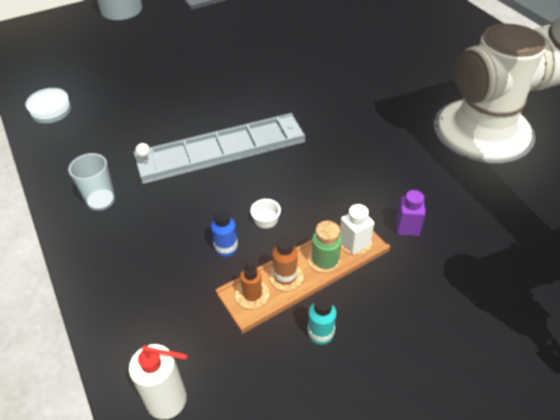

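The tray is on the left (+y). From near to far it holds the square bottle, jar, tall bottle and dropper. The rack is on the right, with its knob at the far end (top view ~(421,97)). I'll zoom in to measure.

```bash
cat > h.py <<'E'
import numpy as np, cv2
K={"top":np.array([[539.8647781,0,270.13358472],[0,539.8647781,207.62108298],[0,0,1]]),"scene":np.array([[542.74932137,0,282.32426224],[0,542.74932137,202.26317358],[0,0,1]])}
T={"top":np.array([[2.70335739e-02,9.96275370e-01,-8.18814608e-02,4.38036622e+02],[-9.99537902e-01,2.80789867e-02,1.16426982e-02,8.15660964e+00],[1.38984819e-02,8.15288798e-02,9.96574068e-01,9.36473948e+02]]),
"scene":np.array([[-8.77666620e-01,-3.62567539e-01,3.13442314e-01,8.38631503e+02],[4.79120988e-01,-6.47346879e-01,5.92777443e-01,6.16861660e+02],[-1.20159550e-02,6.70437766e-01,7.41868465e-01,8.00232580e+02]])}
def p2w(n,u,v,z):
    k=K[n];r=np.array([(u-k[0,2])/k[0,0],-(v-k[1,2])/k[1,1],-1]);d=T[n][:,:3]@r;o=T[n][:,3]
    return (o+d*(z-o[2])/d[2])[:2]
def w2p(n,P):
    c=T[n][:,:3].T@(np.array(P,float)-T[n][:,3]);k=K[n];return np.array([k[0,2]+k[0,0]*c[0]/-c[2],k[1,2]+k[1,1]*-c[1]/-c[2]])
def crop(src,x0,y0,x1,y1,s,out):
    im=cv2.imread(src)[y0:y1,x0:x1];cv2.imwrite(out,cv2.resize(im,None,fx=s,fy=s,interpolation=cv2.INTER_CUBIC))
E
python3 -c "
from h import *
crop('pics/top0.png',140,85,290,285,3,'pics/c1.png')
crop('pics/top0.png',345,75,455,310,2.5,'pics/c2.png')
crop('pics/scene0.png',205,190,400,330,4,'pics/c3.png')"
```

```text
(no output)
```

View pics/c1.png

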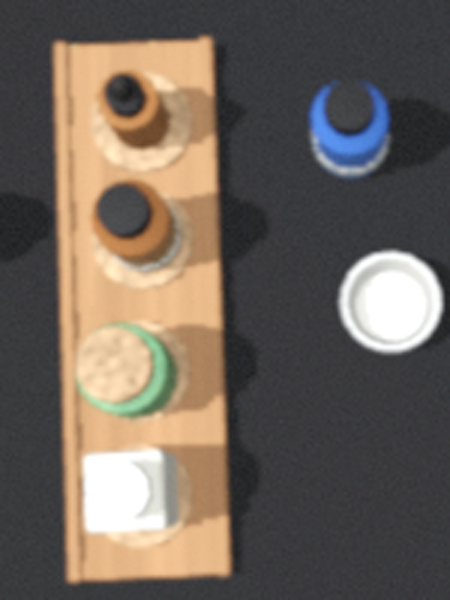

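View pics/c2.png

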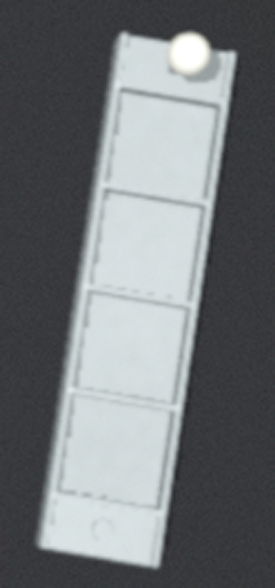

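View pics/c3.png

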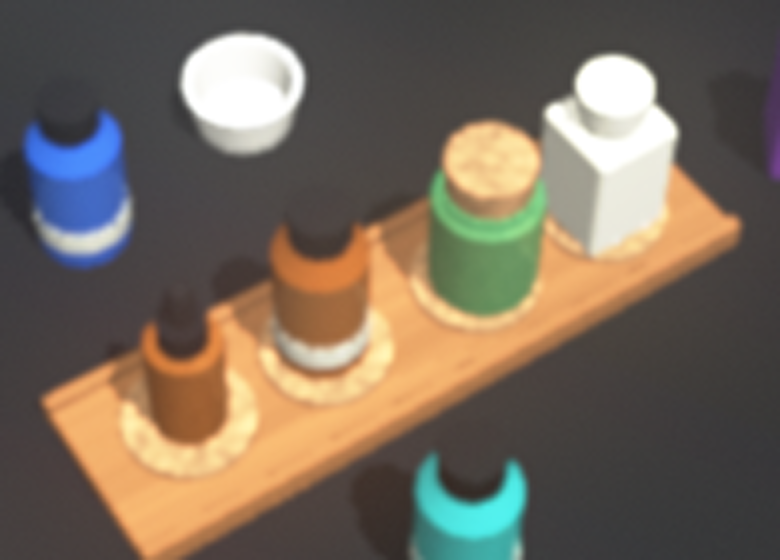

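```bash
python3 -c "
from h import *
t=lambda x,y:(140+(x+.5)/3-.5,85+(y+.5)/3-.5)
s=lambda x,y:(205+(x+.5)/4-.5,190+(y+.5)/4-.5)
r=lambda x,y:(345+(x+.5)/2.5-.5,75+(y+.5)/2.5-.5)
for n,a,z,b in [('sq',(126,490),100,(616,86)),('jar',(114,361),96,(492,158)),('tall',(124,209),108,(320,210)),('drop',(123,86),102,(180,305))]:
  print(n,p2w('top',*t(*a),z),p2w('scene',*s(*b),z))
print('coast',[p2w('top',*t(*a),14) for a in [(141,500),(141,367),(142,240),(141,120)]])
print('tray',[p2w('top',*t(*a),z) for a,z in [((55,42),24),((213,38),24),((230,575),24),((68,582),24)]])
c=[p2w('top',*r(*a),20) for a in [(122,33),(237,53),(160,568),(38,546)]]
print('rack',c,np.mean(c,0),np.linalg.norm(c[0]-c[1]),np.linalg.norm(c[1]-c[2]))
print('ax',np.degrees([np.arctan2(*(c[0]-c[3])[::-1]),np.arctan2(*(c[1]-c[2])[::-1])]))
print('knob',p2w('top',*r(189,53),52))
# bay inner corner estimate, near floor dark lines
for q in [[(121,89),(219,104),(205,201),(107,187)],[(104,191),(205,206),(190,300),(91,288)],[(88,293),(189,307),(176,402),(75,388)],[(72,396),(172,408),(160,507),(58,492)]]:
  print(np.mean([p2w('top',*r(*a),14) for a in q],0))
"
```

```text
sq [440.48006892 133.05142915] [438.72028636 139.04312774]
jar [507.12919252 142.56763533] [504.00513552 144.30575139]
tall [584.99494033 138.726321  ] [584.42566613 141.58124862]
drop [651.09769536 142.82807464] [652.8802183  151.97713042]
coast [array([435.31557805, 137.18737512]), array([510.87173198, 140.18242042]), array([583.98778602, 142.50747448]), array([653.9120085 , 145.85253575])]
tray [array([695.4700652 , 195.32381511]), array([700.618076 , 105.0280081]), array([394.9480883 ,  84.52596186]), array([388.68979861, 174.60239122])]
rack [array([ 728.38823245, -211.55984108]), array([ 716.67325718, -291.97220377]), array([ 360.54764671, -240.32896474]), array([ 373.09571798, -157.71548319])] [ 544.67621358 -225.39412319] 81.26123749871454 359.85062813030623
ax [-8.61756493 -8.25117912]
knob [ 705.93662941 -249.12620591]
[ 651.41176563 -242.30978905]
[ 580.1494391  -231.96712361]
[ 509.61543289 -221.75348014]
[ 438.59276481 -210.99698422]
```

Both cameras and the given sizes agree to within a few mm. The rack measures 360 x 81, centred at about (545,-226.5) with a yaw of -8.4°, and the bays are 72 mm apart. First I'll hover over the square bottle and check with the wrist camera.

step_arm(series=[[0.04,-0.08,0,0,0,0.02],[0.08,-0.17,0,0,0,0.05],[0.125,-0.25,0,0,0,0.08],[0.17,-0.34,0,0,0,0.11],[0.21,-0.43,0,0,0,0.14],[0.25,-0.52,0,0,0,0.17],[0.3,-0.61,0,0,0,0.2],[0.34,-0.7,0,0,0,0.23],[0.38,-0.79,0,0,0,0.25],[0.43,-0.88,0,0,0,0.27],[0.48,-0.96,0,0,0,0.287],[0.5,-1,0,0,0,0.287]], jaw=1)

```text
clock: 1.1
position: [433.7, 176.9, 231.1]
ee_rot: [0.999, 0.034, -0.0, 0.0]
contact_force: [0.1, 0.4, 0.1]
gripper_width: 85.4
```

step_arm(series=[[0.013,-0.06,-0.02,0,0,0],[0.013,-0.11,-0.05,0,0,0],[0.013,-0.11,-0.05,0,0,0],[0.013,-0.11,-0.05,0,0,0]])

```text
clock: 1.43
position: [437.6, 134.9, 210.7]
ee_rot: [0.999, 0.034, -0.001, 0.0]
contact_force: [-0.9, 0.2, 0.5]
gripper_width: 85.5
```

```bash
cat > w.py <<'E'
import sys
from bench import arm
import cv2,numpy as np
n=sys.argv[1];cam=sys.argv[2] if len(sys.argv)>2 else "wrist"
s=arm.read_state();print(s["clock"],s["position"],s["ee_rot"],s["gripper_width"],s["contact_force"],"toolx deg",np.degrees(2*np.arctan2(s["ee_rot"][1],s["ee_rot"][0])))
d=arm.get_image(cam);cv2.imwrite(f"pics/{n}.png",d["image"][:,:,::-1])
np.savez(f"pics/{n}.npz",K=d["camera_matrix"],T=d["world_from_camera"][:3])
E
python3 w.py w1
```

```text
1.4333 [437.64028403 134.92685172 210.67549357] [ 9.99437570e-01  3.35219940e-02 -7.57350235e-04  4.95454374e-04] 85.53085088638312 [-0.93522074  0.21745702  0.46081152] toolx deg 3.84205892465354
```

View pics/w1.png

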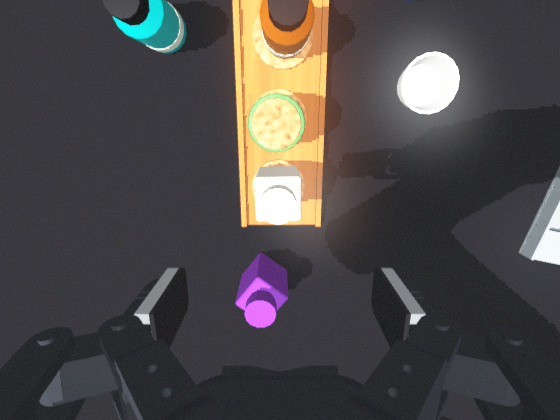

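```bash
cat >> h.py <<'E'
def q2w(f,u,v,z):
    d=np.load(f"pics/{f}.npz");k=d['K'];T_=d['T'];r=np.array([(u-k[0,2])/k[0,0],-(v-k[1,2])/k[1,1],-1]);e=T_[:,:3]@r;o=T_[:,3]
    return (o+e*(z-o[2])/e[2])[:2]
E
python3 -c "
from h import *
print(np.load('pics/w1.npz')['T'])
for n,u,v,z in [('sqcap',278,206,100),('jar',276,123,96),('tallcap',288,8,108),('sqfarL',255,168,78),('sqfarR',300,169,78),('sqnearL',257,221,78),('sqnearR',301,220,78),('bluish',0,0,0)]: print(n,q2w('w1',u,v,z))
crop('pics/w1.png',220,80,340,235,3.8,'pics/c4.png')"
```

```text
[[ 6.88995047e-02  9.52743327e-01  2.95859782e-01  5.13644923e+02]
 [-9.97623550e-01  6.58988146e-02  2.01146383e-02  1.40054257e+02]
 [-3.32721534e-04 -2.96542575e-01  9.55019576e-01  3.53241933e+02]]
sqcap [440.26209841 136.26088299]
jar [506.5092418  142.33570074]
tallcap [582.14875966 139.05327836]
sqfarL [466.97531623 158.30726802]
sqfarR [468.81117241 119.01954201]
sqnearL [418.23252815 154.2204386 ]
sqnearR [421.99052113 113.95564741]
bluish [599.86891426 417.29972731]
```

View pics/c4.png

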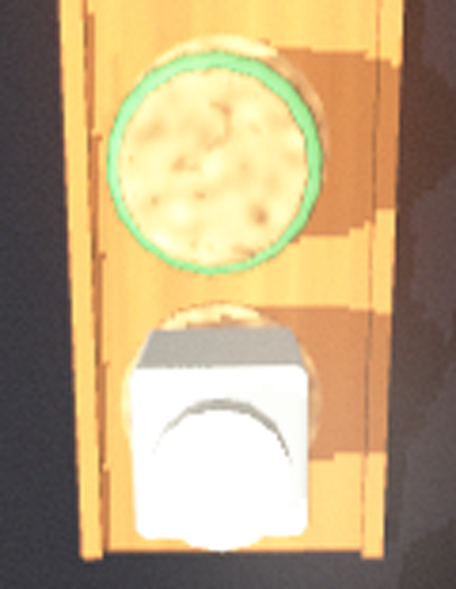

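The wrist view puts the square bottle at (440,136), which agrees with the top view to within 3 mm, and its sides run parallel to the tray. I'll descend and grip it.

step_arm(series=[[0.005,0,-0.06,0,0,0],[0.005,0,-0.13,0,0,0],[0.005,0,-0.2,0,0,0],[0.005,0,-0.27,0,0,0],[0.005,0,-0.33,0,0,0],[0.005,0,-0.38,0,0,0],[0.005,0,-0.41,0,0,0],[0.005,0,-0.42,0,0,0],[0.005,0,-0.42,0,0,0]])

```text
clock: 2.23
position: [440.0, 136.8, 42.7]
ee_rot: [0.999, 0.035, -0.001, 0.0]
contact_force: [0.3, -0.2, 0.3]
gripper_width: 85.5
```

step_arm(series=[[0,0,0,0,0,0],[0,0,0,0,0,0],[0,0,0,0,0,0],[0,0,0,0,0,0],[0,0,0,0,0,0],[0,0,0,0,0,0],[0,0,0,0,0,0],[0,0,0,0,0,0]], jaw=-1)

```text
clock: 2.9
position: [440.9, 136.6, 44.5]
ee_rot: [0.999, 0.035, 0.001, -0.001]
contact_force: [-2.0, 0.7, 6.1]
gripper_width: 41.2
```

Gripped at 41 mm. I'll lift and carry it.

step_arm(series=[[0,0,0.03,0,0,0],[0,0,0.09,0,0,0],[0,0,0.16,0,0,0],[0,0,0.23,0,0,0],[0.01,-0.02,0.28,0,0,0],[0.03,-0.054,0.3,0,0,-0.01],[0.06,-0.108,0.3,0,0,-0.02],[0.09,-0.162,0.3,0,0,-0.03],[0.12,-0.216,0.3,0,0,-0.04],[0.15,-0.27,0.3,0,0,-0.05],[0.18,-0.324,0.3,0,0,-0.06],[0.21,-0.378,0.3,0,0,-0.07]])

```text
clock: 3.9
position: [523.8, -16.5, 162.9]
ee_rot: [1.0, -0.021, -0.001, -0.0]
contact_force: [-0.2, 0.4, -1.4]
gripper_width: 41.1
```

step_arm(series=[[0.03,-0.054,0,0,0,-0.01],[0.06,-0.108,0,0,0,-0.02],[0.09,-0.162,0,0,0,-0.03],[0.12,-0.216,0,0,0,-0.04],[0.15,-0.27,0,0,0,-0.05],[0.18,-0.324,0,0,0,-0.06],[0.21,-0.378,0,0,0,-0.067],[0.24,-0.432,0,0,0,-0.067],[0.27,-0.486,0,0,0,-0.067],[0.3,-0.54,0,0,0,-0.067],[0.315,-0.565,0,0,0,-0.067],[0.319,-0.569,0,0,0,-0.067]])

```text
clock: 4.9
position: [651.5, -244.9, 161.7]
ee_rot: [0.997, -0.074, -0.001, -0.0]
contact_force: [-0.9, 0.7, -1.2]
gripper_width: 41.2
```

```bash
python3 w.py w2; python3 w.py s2 scene
```

```text
4.9 [ 651.54372058 -244.89378766  161.67766644] [ 9.97221881e-01 -7.44826719e-02 -9.11093540e-04 -1.49838904e-04] 41.169184658204614 [-0.94993002  0.68958322 -1.20973056] toolx deg -8.543000545052411
4.95 [ 651.28223766 -243.97137154  161.74534806] [ 9.97244493e-01 -7.41769743e-02 -1.05393735e-03 -2.94801364e-04] 41.114865729566034 [ 0.79684249 -0.16325762 -2.11712629] toolx deg -8.50787446417265
```

View pics/w2.png

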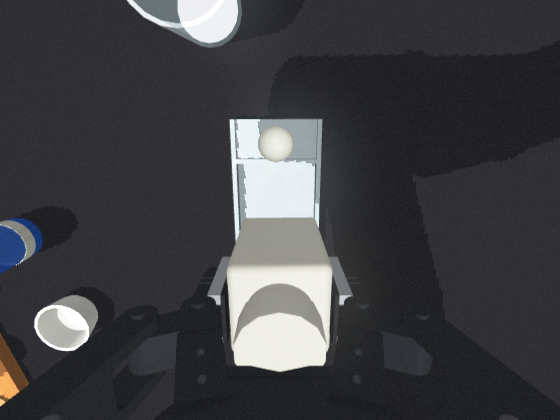

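View pics/s2.png

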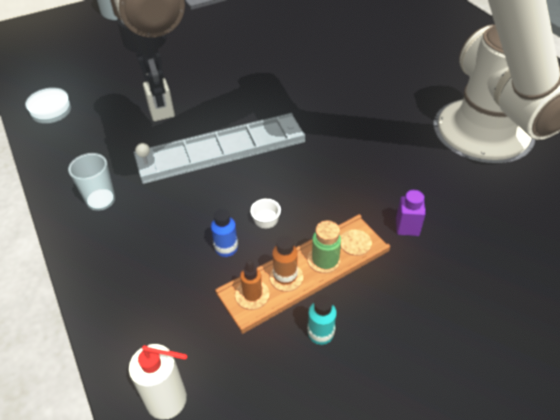

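```bash
python3 -c "
from h import *
for u,v,z in [(237,160,20),(318,159,20),(231,120,20),(322,120,20),(275,143,52)]: print(q2w('w2',u,v,z))
a=np.radians(-8.4);c=np.array([545,-226.6]);R=np.array([[np.cos(a),-np.sin(a)],[np.sin(a),np.cos(a)]])
for p in [(144,38),(144,-38),(180,40),(180,-40),(162,0),(108,0),(36,0),(-36,0),(-108,0)]: print(p,c+R@p)"
```

```text
[ 693.22534075 -212.40239559]
[ 683.48901743 -284.22991045]
[ 727.80962937 -213.68096663]
[ 716.29281766 -291.35610245]
[ 705.69109219 -249.2003159 ]
(144, 38) [ 693.00637103 -210.04360746]
(144, -38) [ 681.90406086 -285.22830477]
(180, 40) [ 728.91234108 -213.32405182]
(180, -40) [ 717.22569879 -292.46583846]
(162, 0) [ 705.26211794 -250.26545063]
(108, 0) [ 651.84141196 -242.37696708]
(36, 0) [ 580.61380399 -231.85898903]
(-36, 0) [ 509.38619601 -221.34101097]
(-108, 0) [ 438.15858804 -210.82303292]
```

The bay model fits the wrist view to within about 2 mm. Lowering slowly.

step_arm(series=[[0,0,-0.04,0,0,0],[0,0,-0.1,0,0,0],[0,0,-0.16,0,0,0],[0,0,-0.21,0,0,0],[0,0,-0.25,0,0,0],[0,0,-0.275,0,0,0],[0,0,-0.29,0,0,0],[0,0,-0.3,0,0,0],[0,0,-0.305,0,0,0],[0,0,-0.308,0,0,0],[0,0,-0.31,0,0,0],[0,0,-0.31,0,0,0]])

```text
clock: 6.0
position: [652.1, -242.9, 40.0]
ee_rot: [0.997, -0.073, 0.001, 0.0]
contact_force: [-0.2, -0.1, -1.0]
gripper_width: 41.0
```

step_arm(series=[[0,0,-0.002,0,0,0],[0,0,-0.004,0,0,0],[0,0,-0.005,0,0,0],[0,0,-0.005,0,0,0]])

```text
clock: 6.33
position: [652.0, -242.9, 38.5]
ee_rot: [0.997, -0.073, 0.001, 0.0]
contact_force: [-1.6, 1.1, 4.9]
gripper_width: 41.1
```

It made contact at the expected height (+5 N). Releasing.

step_arm(series=[[0,0,0,0,0,0],[0,0,0,0,0,0],[0,0,0,0,0,0],[0,0,0,0,0,0],[0,0,0,0,0,0],[0,0,0,0,0,0]], jaw=1)

```text
clock: 6.83
position: [651.6, -242.8, 37.1]
ee_rot: [0.997, -0.073, -0.0, -0.0]
contact_force: [-0.1, 0.4, 0.3]
gripper_width: 85.4
```

step_arm(series=[[0,0,0.02,0,0,0],[0,0,0.06,0,0,0],[0,0,0.12,0,0,0],[0,0,0.19,0,0,0],[0,0,0.26,0,0,0],[0,0,0.32,0,0,0],[0,0,0.35,0,0,0],[0,0,0.35,0,0,0]])

```text
clock: 7.5
position: [653.4, -243.3, 181.8]
ee_rot: [0.997, -0.073, 0.004, 0.001]
contact_force: [0.8, 0.5, 0.9]
gripper_width: 85.6
```

```bash
python3 w.py w3
```

```text
7.5 [ 653.39132196 -243.27542597  181.81202328] [ 9.97337541e-01 -7.28186317e-02  3.85560114e-03  6.40010456e-04] 85.55079438760816 [0.75868503 0.5313529  0.87051253] toolx deg -8.351856521855213
```

View pics/w3.png

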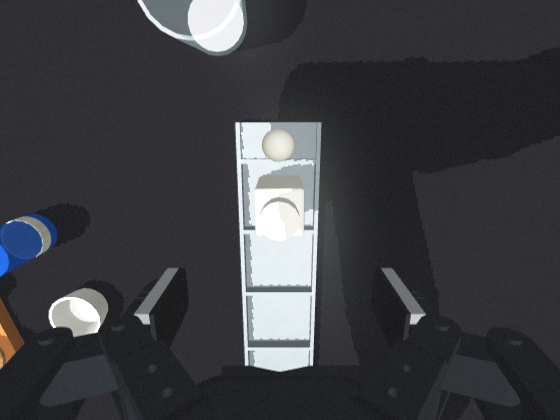

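The square bottle stands upright in the knob bay. Next is the jar.

step_arm(series=[[-0.02,0.06,0,0,0,0.01],[-0.05,0.14,0,0,0,0.02],[-0.08,0.23,0,0,0,0.03],[-0.12,0.32,0,0,0,0.045],[-0.15,0.41,0,0,0,0.06],[-0.19,0.5,0,0,0,0.075],[-0.22,0.59,0,0,0,0.09],[-0.26,0.68,0,0,0,0.105],[-0.29,0.77,0,0,0,0.12],[-0.33,0.86,0,0,0,0.13],[-0.355,0.94,0,0,0,0.137],[-0.3615,0.963,0,0,0,0.137]])

```text
clock: 8.55
position: [504.5, 145.2, 175.3]
ee_rot: [0.999, 0.037, -0.002, 0.0]
contact_force: [1.2, 0.3, -0.5]
gripper_width: 85.1
```

step_arm(series=[[0,0,-0.01,0,0,0],[0,0,-0.05,0,0,0],[0,0,-0.11,0,0,0],[0,0,-0.17,0,0,0],[0,0,-0.23,0,0,0],[0,0,-0.28,0,0,0],[0,0,-0.32,0,0,0],[0,0,-0.335,0,0,0],[0,0,-0.335,0,0,0]])

```text
clock: 9.3
position: [505.5, 140.4, 40.7]
ee_rot: [0.999, 0.034, -0.003, 0.002]
contact_force: [0.4, 0.2, -0.5]
gripper_width: 85.1
```

step_arm(series=[[0,0,0,0,0,0],[0,0,0,0,0,0],[0,0,0,0,0,0],[0,0,0,0,0,0],[0,0,0,0,0,0],[0,0,0,0,0,0],[0,0,0,0,0,0],[0,0,0,0,0,0]], jaw=-1)

```text
clock: 9.97
position: [508.1, 142.9, 44.7]
ee_rot: [0.999, 0.035, 0.001, -0.001]
contact_force: [-0.4, -0.6, 5.6]
gripper_width: 48.4
```

```bash
python3 w.py w4; python3 w.py s4 scene
```

```text
9.9667 [508.05611701 142.86958052  44.73294518] [ 9.99394345e-01  3.47675661e-02  1.37092681e-03 -5.29632715e-04] 48.386037881825374 [-0.39254616 -0.59263296  5.64206848] toolx deg 3.984876995077635
10.0167 [508.04549181 142.86558744  44.7564858 ] [ 9.99394618e-01  3.47596589e-02  1.37325900e-03 -5.26297818e-04] 48.39654428446688 [ 0.29743915 -1.10364278  6.73534688] toolx deg 3.983970348890671
```

View pics/w4.png

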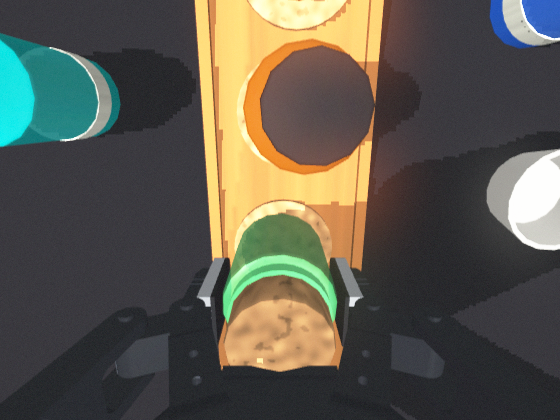

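The jar is gripped (48.4 mm). Lifting and carrying it to bay 2.

step_arm(series=[[0,0,0.03,0,0,0],[0,0,0.09,0,0,0],[0,0,0.16,0,0,0],[0,0,0.23,0,0,0],[0.004,-0.02,0.28,0,0,0],[0.01,-0.055,0.3,0,0,-0.01],[0.021,-0.11,0.3,0,0,-0.02],[0.032,-0.165,0.3,0,0,-0.03],[0.043,-0.22,0.3,0,0,-0.04],[0.054,-0.275,0.3,0,0,-0.05],[0.065,-0.33,0.3,0,0,-0.06],[0.076,-0.385,0.3,0,0,-0.07]])

```text
clock: 11.07
position: [536.8, -12.5, 162.9]
ee_rot: [1.0, -0.021, -0.001, -0.0]
contact_force: [0.5, 0.3, -0.9]
gripper_width: 48.3
```

step_arm(series=[[0.011,-0.055,0,0,0,-0.01],[0.022,-0.11,0,0,0,-0.02],[0.033,-0.165,0,0,0,-0.03],[0.044,-0.22,0,0,0,-0.04],[0.055,-0.275,0,0,0,-0.05],[0.066,-0.33,0,0,0,-0.06],[0.077,-0.385,0,0,0,-0.067],[0.088,-0.44,0,0,0,-0.067],[0.098,-0.49,0,0,0,-0.067],[0.105,-0.53,0,0,0,-0.067],[0.108,-0.551,0,0,0,-0.067],[0.108,-0.551,0,0,0,-0.067]])

```text
clock: 12.07
position: [580.2, -233.2, 162.5]
ee_rot: [0.997, -0.074, -0.001, -0.0]
contact_force: [-0.1, 0.8, -0.9]
gripper_width: 48.5
```

step_arm(series=[[0,0,-0.04,0,0,0],[0,0,-0.1,0,0,0],[0,0,-0.16,0,0,0],[0,0,-0.21,0,0,0],[0,0,-0.25,0,0,0],[0,0,-0.275,0,0,0],[0,0,-0.29,0,0,0],[0,0,-0.3,0,0,0],[0,0,-0.305,0,0,0],[0,0,-0.308,0,0,0],[0,0,-0.31,0,0,0],[0,0,-0.31,0,0,0]])

```text
clock: 13.07
position: [581.0, -232.1, 40.0]
ee_rot: [0.997, -0.073, 0.001, 0.0]
contact_force: [0.4, 0.3, -1.2]
gripper_width: 48.4
```

step_arm(series=[[0,0,-0.002,0,0,0],[0,0,-0.004,0,0,0],[0,0,-0.005,0,0,0],[0,0,-0.005,0,0,0]])

```text
clock: 13.4
position: [581.0, -232.1, 38.8]
ee_rot: [0.997, -0.073, 0.001, 0.0]
contact_force: [-2.1, 0.6, 4.0]
gripper_width: 48.3
```

```bash
python3 w.py w5
```

```text
13.4 [ 581.04426063 -232.14769252   38.77810379] [ 9.97343526e-01 -7.28387002e-02  6.10030079e-04  2.05971342e-04] 48.31460728189166 [-2.06760538  0.63003788  3.98005624] toolx deg -8.354100156682874
```

View pics/w5.png

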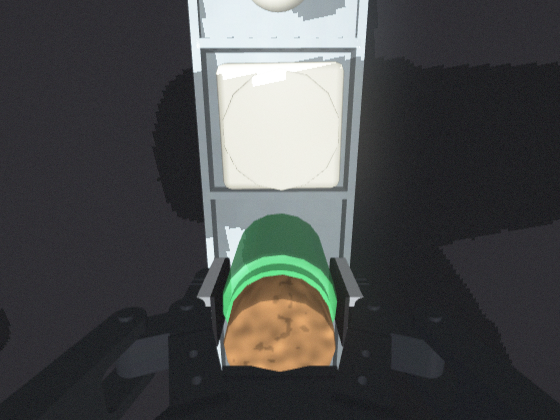

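The jar is seated in bay 2 (4 N contact). Releasing it, and refining the tall bottle's position from the w4 view.

step_arm(series=[[0,0,0,0,0,0],[0,0,0,0,0,0],[0,0,0,0,0,0],[0,0,0,0,0,0],[0,0,0,0,0,0],[0,0,0,0,0,0]], jaw=1)

```text
clock: 13.95
position: [580.6, -232.0, 37.1]
ee_rot: [0.997, -0.073, -0.0, 0.0]
contact_force: [0.3, -0.3, 0.6]
gripper_width: 85.3
```

step_arm(series=[[0,0,0.02,0,0,0],[0,0,0.06,0,0,0],[0,0,0.12,0,0,0],[0,0,0.19,0,0,0],[0,0,0.26,0,0,0],[0,0,0.32,0,0,0],[0,0,0.35,0,0,0],[0,0,0.35,0,0,0]])

```text
clock: 14.62
position: [582.6, -232.6, 182.1]
ee_rot: [0.997, -0.073, 0.004, 0.001]
contact_force: [-0.2, 0.7, 0.6]
gripper_width: 85.7
```

```bash
python3 w.py w6; python3 w.py t6 top; python3 -c "
from h import *
print(q2w('w4',317,105,108))"
```

```text
14.6167 [ 582.63559416 -232.59956556  182.07470813] [ 9.97341769e-01 -7.27423515e-02  4.16702623e-03  7.63237333e-04] 85.67556065734938 [-0.24644068  0.73574049  0.64880197] toolx deg -8.343103314332891
14.6667 [ 581.43564293 -232.10989273  179.47679743] [ 9.97329139e-01 -7.30061657e-02  2.16174762e-03  1.18855534e-04] 85.39073640317895 [-0.4025002   0.49269673 -0.84913955] toolx deg -8.373359449681452
[586.39417434 139.27640171]
```

View pics/w6.png

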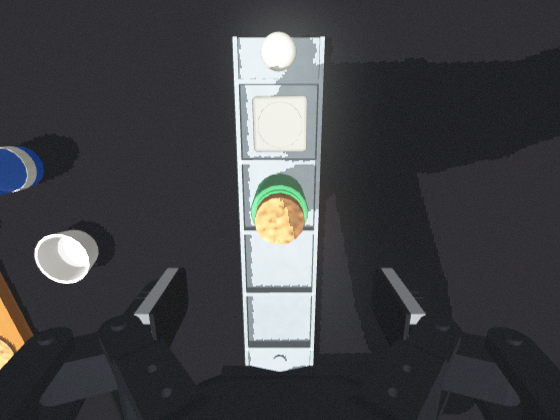

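step_arm(series=[[0,0.05,0,0,0,0.01],[0.001,0.12,0,0,0,0.02],[0.002,0.2,0,0,0,0.03],[0.003,0.29,0,0,0,0.045],[0.004,0.38,0,0,0,0.06],[0.005,0.47,0,0,0,0.075],[0.006,0.56,0,0,0,0.09],[0.007,0.65,0,0,0,0.105],[0.008,0.74,0,0,0,0.12],[0.009,0.83,0,0,0,0.13],[0.011,0.91,0,0,0,0.137],[0.011,0.929,0,0,0,0.137]])

```text
clock: 15.72
position: [584.3, 143.4, 175.2]
ee_rot: [0.999, 0.037, -0.001, 0.0]
contact_force: [-0.4, -0.4, 0.6]
gripper_width: 85.5
```

step_arm(series=[[0,0,-0.01,0,0,0],[0,0,-0.05,0,0,0],[0,0,-0.11,0,0,0],[0,0,-0.17,0,0,0],[0,0,-0.23,0,0,0],[0,0,-0.28,0,0,0],[0,0,-0.32,0,0,0],[0,0,-0.33,0,0,0],[0,0,-0.33,0,0,0]])

```text
clock: 16.47
position: [583.6, 137.6, 43.0]
ee_rot: [0.999, 0.034, -0.002, 0.001]
contact_force: [-0.3, -0.1, 0.4]
gripper_width: 85.0
```

step_arm(series=[[0,0,0,0,0,0],[0,0,0,0,0,0],[0,0,0,0,0,0],[0,0,0,0,0,0],[0,0,0,0,0,0],[0,0,0,0,0,0],[0,0,0,0,0,0],[0,0,0,0,0,0]], jaw=-1)

```text
clock: 17.13
position: [585.9, 139.9, 46.8]
ee_rot: [0.999, 0.035, 0.001, -0.0]
contact_force: [0.4, -0.8, 5.5]
gripper_width: 40.8
```

```bash
python3 w.py w7
```

```text
17.1333 [585.93245621 139.88271017  46.78844644] [ 9.99391903e-01  3.48453976e-02  1.24172161e-03 -2.84595300e-04] 40.7979052621121 [ 0.43526686 -0.83918545  5.46402465] toolx deg 3.993800165631593
```

View pics/w7.png

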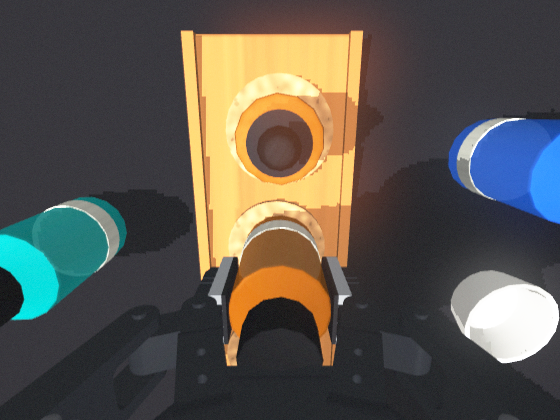

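Gripped (40.8 mm). Carrying the tall bottle to bay 3.

step_arm(series=[[0,0,0.03,0,0,0],[0,0,0.09,0,0,0],[0,0,0.16,0,0,0],[0,0,0.23,0,0,0],[-0.004,-0.02,0.28,0,0,0],[-0.011,-0.055,0.3,0,0,-0.01],[-0.022,-0.11,0.3,0,0,-0.02],[-0.034,-0.165,0.3,0,0,-0.03],[-0.046,-0.22,0.3,0,0,-0.04],[-0.058,-0.275,0.3,0,0,-0.05],[-0.069,-0.33,0.3,0,0,-0.06],[-0.08,-0.385,0.3,0,0,-0.07]])

```text
clock: 18.18
position: [551.1, -16.1, 163.7]
ee_rot: [1.0, -0.022, -0.002, 0.0]
contact_force: [0.7, -0.1, -1.3]
gripper_width: 40.6
```

step_arm(series=[[-0.011,-0.053,0,0,0,-0.01],[-0.022,-0.106,0,0,0,-0.02],[-0.033,-0.16,0,0,0,-0.03],[-0.044,-0.21,0,0,0,-0.04],[-0.055,-0.263,0,0,0,-0.05],[-0.066,-0.316,0,0,0,-0.06],[-0.077,-0.37,0,0,0,-0.067],[-0.088,-0.42,0,0,0,-0.067],[-0.098,-0.465,0,0,0,-0.067],[-0.106,-0.5,0,0,0,-0.067],[-0.109,-0.517,0,0,0,-0.067],[-0.109,-0.517,0,0,0,-0.067]])

```text
clock: 19.18
position: [507.9, -222.4, 164.1]
ee_rot: [0.997, -0.075, -0.001, -0.0]
contact_force: [0.3, -0.6, -1.6]
gripper_width: 40.4
```

step_arm(series=[[0,0,-0.04,0,0,0],[0,0,-0.1,0,0,0],[0,0,-0.16,0,0,0],[0,0,-0.21,0,0,0],[0,0,-0.25,0,0,0],[0,0,-0.275,0,0,0],[0,0,-0.29,0,0,0],[0,0,-0.3,0,0,0],[0,0,-0.305,0,0,0],[0,0,-0.308,0,0,0],[0,0,-0.31,0,0,0],[0,0,-0.31,0,0,0]])

```text
clock: 20.18
position: [509.8, -221.3, 41.9]
ee_rot: [0.997, -0.073, 0.001, 0.0]
contact_force: [0.4, -0.3, -1.1]
gripper_width: 40.9
```

step_arm(series=[[0,0,-0.002,0,0,0],[0,0,-0.004,0,0,0],[0,0,-0.005,0,0,0],[0,0,-0.005,0,0,0]])

```text
clock: 20.52
position: [509.9, -221.3, 40.7]
ee_rot: [0.997, -0.073, 0.001, 0.0]
contact_force: [-1.6, 1.4, 5.7]
gripper_width: 40.7
```

```bash
python3 w.py w8;python3 -c "
from h import *
print(q2w('w7',279,146,102),q2w('w7',280,139,70))"
```

```text
20.5167 [ 509.92399545 -221.34477374   40.74863395] [ 9.97347968e-01 -7.27774049e-02  6.62727139e-04  2.02685347e-04] 40.74242879231236 [-1.64069445  1.4163407   5.67801885] toolx deg -8.347057819701213
[653.33351056 144.66906881] [652.95801225 144.3700287 ]
```

View pics/w8.png

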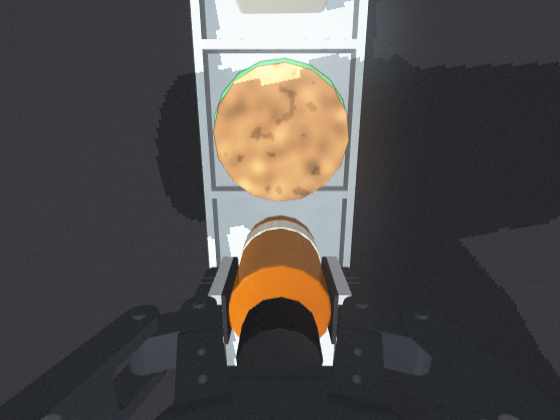

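Tall bottle seated in bay 3; the dropper measures (653,144.5) two ways. Releasing and fetching the dropper.

step_arm(series=[[0,0,0,0,0,0],[0,0,0,0,0,0],[0,0,0,0,0,0],[0,0,0,0,0,0],[0,0,0,0,0,0],[0,0,0,0,0,0]], jaw=1)

```text
clock: 21.07
position: [509.4, -221.2, 39.2]
ee_rot: [0.997, -0.073, -0.0, 0.0]
contact_force: [0.2, -0.5, 0.8]
gripper_width: 85.3
```

step_arm(series=[[0,0,0.02,0,0,0],[0,0,0.06,0,0,0],[0,0,0.12,0,0,0],[0,0,0.19,0,0,0],[0,0,0.26,0,0,0],[0,0,0.32,0,0,0],[0,0,0.35,0,0,0],[0,0,0.35,0,0,0]])

```text
clock: 21.73
position: [511.4, -221.7, 183.6]
ee_rot: [0.997, -0.073, 0.004, 0.001]
contact_force: [-0.6, -0.2, -0.4]
gripper_width: 85.3
```

step_arm(series=[[0.02,0.05,0,0,0,0.01],[0.045,0.12,0,0,0,0.02],[0.08,0.2,0,0,0,0.03],[0.115,0.29,0,0,0,0.045],[0.15,0.38,0,0,0,0.06],[0.185,0.47,0,0,0,0.075],[0.22,0.56,0,0,0,0.09],[0.255,0.65,0,0,0,0.105],[0.29,0.74,0,0,0,0.12],[0.325,0.83,0,0,0,0.13],[0.355,0.9,0,0,0,0.137],[0.359,0.914,0,0,0,0.137]])

```text
clock: 22.73
position: [654.0, 148.8, 177.4]
ee_rot: [0.999, 0.037, -0.0, 0.0]
contact_force: [0.5, 0.6, -0.6]
gripper_width: 85.2
```

step_arm(series=[[0,0,-0.01,0,0,0],[0,0,-0.05,0,0,0],[0,0,-0.11,0,0,0],[0,0,-0.17,0,0,0],[0,0,-0.23,0,0,0],[0,0,-0.28,0,0,0],[0,0,-0.32,0,0,0],[0,0,-0.345,0,0,0],[0,0,-0.358,0,0,0],[0,0,-0.36,0,0,0],[0,0,-0.36,0,0,0]])

```text
clock: 23.65
position: [653.2, 143.9, 35.7]
ee_rot: [0.999, 0.034, 0.0, 0.0]
contact_force: [0.5, 0.1, 0.6]
gripper_width: 85.2
```

step_arm(series=[[0,0,0,0,0,0],[0,0,0,0,0,0],[0,0,0,0,0,0],[0,0,0,0,0,0],[0,0,0,0,0,0],[0,0,0,0,0,0],[0,0,0,0,0,0],[0,0,0,0,0,0]], jaw=-1)

```text
clock: 24.32
position: [653.6, 144.8, 36.2]
ee_rot: [0.999, 0.035, 0.001, -0.0]
contact_force: [-1.0, 0.0, 5.6]
gripper_width: 32.6
```

```bash
python3 w.py w9; python3 w.py t9 top
```

```text
24.3167 [653.59365577 144.76725881  36.16869007] [ 9.99395874e-01  3.47454327e-02  7.75865877e-04 -2.02226471e-04] 32.63129148461208 [-0.99032514  0.01061995  5.63480781] toolx deg 3.982336137997296
24.3667 [653.60594603 144.70810077  36.17314268] [ 9.99397228e-01  3.47062942e-02  7.80888206e-04 -2.11315767e-04] 32.647088359778536 [-0.49316352  0.64819943  4.81350216] toolx deg 3.9778485090801534
```

View pics/w9.png

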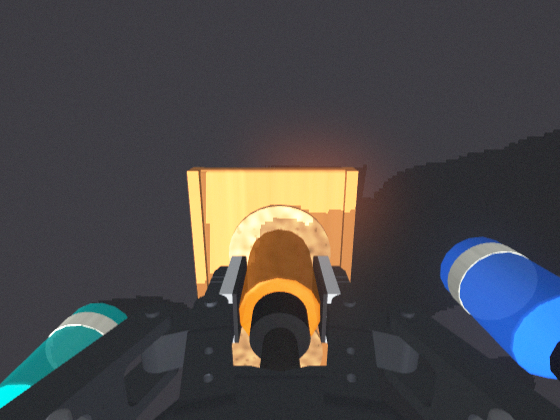

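View pics/t9.png

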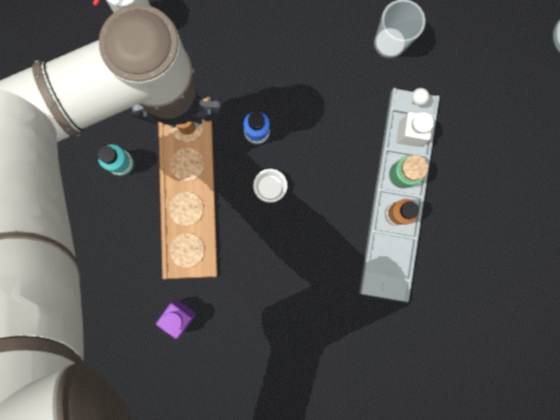

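Gripped (32.6 mm), and the top view shows the three placed bottles standing in their bays. Carrying the dropper to bay 4.

step_arm(series=[[0,0,0.03,0,0,0],[0,0,0.09,0,0,0],[0,0,0.16,0,0,0],[0,0,0.23,0,0,0],[-0.012,-0.02,0.28,0,0,0],[-0.031,-0.051,0.3,0,0,-0.01],[-0.062,-0.102,0.3,0,0,-0.02],[-0.093,-0.153,0.3,0,0,-0.03],[-0.124,-0.204,0.3,0,0,-0.04],[-0.155,-0.255,0.3,0,0,-0.05],[-0.186,-0.306,0.3,0,0,-0.06],[-0.217,-0.357,0.3,0,0,-0.07]])

```text
clock: 25.42
position: [563.7, -0.2, 154.0]
ee_rot: [1.0, -0.022, -0.002, 0.0]
contact_force: [1.3, -0.4, -0.3]
gripper_width: 32.7
```

step_arm(series=[[-0.031,-0.051,0,0,0,-0.01],[-0.062,-0.102,0,0,0,-0.02],[-0.093,-0.153,0,0,0,-0.03],[-0.124,-0.204,0,0,0,-0.04],[-0.155,-0.255,0,0,0,-0.05],[-0.186,-0.306,0,0,0,-0.06],[-0.217,-0.36,0,0,0,-0.067],[-0.248,-0.41,0,0,0,-0.067],[-0.279,-0.46,0,0,0,-0.067],[-0.305,-0.505,0,0,0,-0.067],[-0.32,-0.531,0,0,0,-0.067],[-0.32,-0.531,0,0,0,-0.067]])

```text
clock: 26.42
position: [435.7, -212.2, 154.5]
ee_rot: [0.997, -0.075, -0.001, -0.0]
contact_force: [0.0, -0.5, -1.2]
gripper_width: 32.6
```

step_arm(series=[[0,0,-0.04,0,0,0],[0,0,-0.1,0,0,0],[0,0,-0.16,0,0,0],[0,0,-0.21,0,0,0],[0,0,-0.25,0,0,0],[0,0,-0.275,0,0,0],[0,0,-0.29,0,0,0],[0,0,-0.3,0,0,0],[0,0,-0.305,0,0,0],[0,0,-0.308,0,0,0],[0,0,-0.31,0,0,0],[0,0,-0.31,0,0,0]])

```text
clock: 27.42
position: [438.6, -210.8, 31.7]
ee_rot: [0.997, -0.073, 0.001, 0.0]
contact_force: [-0.0, 0.1, -1.2]
gripper_width: 32.7
```

step_arm(series=[[0,0,-0.002,0,0,0],[0,0,-0.004,0,0,0],[0,0,-0.005,0,0,0],[0,0,-0.005,0,0,0]])

```text
clock: 27.75
position: [438.6, -210.9, 30.1]
ee_rot: [0.997, -0.073, 0.0, 0.0]
contact_force: [-1.9, 0.9, 3.8]
gripper_width: 32.6
```

```bash
python3 w.py w10
```

```text
27.75 [ 438.57212391 -210.86764621   30.09781705] [ 9.97340298e-01 -7.28844181e-02  4.21738865e-04  1.13803119e-04] 32.64979612551337 [-1.86157596  0.86307263  3.80092688] toolx deg -8.359352075138023
```

View pics/w10.png

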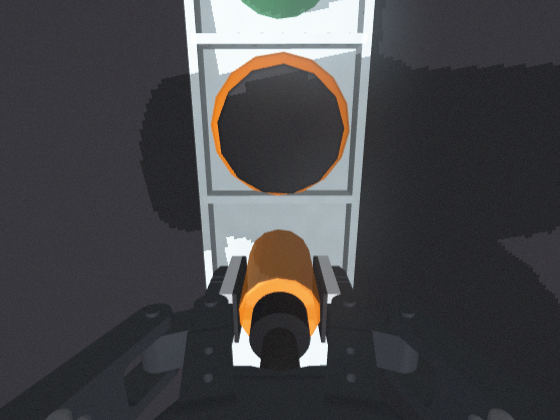

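The dropper has touched down in bay 4. Releasing, lifting and backing off toward the centre so the cameras can see.

step_arm(series=[[0,0,0,0,0,0],[0,0,0,0,0,0],[0,0,0,0,0,0],[0,0,0,0,0,0],[0,0,0,0,0,0],[0,0,0,0,0,0]], jaw=1)

```text
clock: 28.3
position: [438.2, -210.8, 29.2]
ee_rot: [0.997, -0.073, -0.0, 0.0]
contact_force: [0.4, 0.7, 0.1]
gripper_width: 85.8
```

step_arm(series=[[0,0,0.02,0,0,0],[0,0,0.06,0,0,0],[0,0,0.12,0,0,0],[0,0,0.19,0,0,0],[0,0,0.26,0,0,0],[0,0,0.33,0,0,0],[0,0.04,0.4,0,0,0],[0,0.1,0.45,0,0,0],[0,0.18,0.48,0,0,0],[0,0.26,0.5,0,0,0],[0,0.33,0.5,0,0,0],[0,0.4,0.5,0,0,0]])

```text
clock: 29.3
position: [438.1, -49.5, 230.8]
ee_rot: [0.997, -0.073, 0.001, -0.0]
contact_force: [-0.1, -0.1, -1.1]
gripper_width: 85.2
```

step_arm(series=[[0,0.07,0,0,0,0],[0,0.15,0,0,0,0],[0,0.23,0,0,0,0],[0,0.3,0,0,0,0],[0,0.35,0,0,0,0],[0,0.35,0,0,0,0],[0,0.35,0,0,0,0]])

```text
clock: 29.88
position: [438.0, 89.9, 229.7]
ee_rot: [0.997, -0.072, 0.0, -0.0]
contact_force: [-0.4, -0.3, -0.5]
gripper_width: 85.3
```

```bash
python3 w.py t11 top; python3 w.py s11 scene; python3 -c "
from h import *
crop('pics/t11.png',345,75,455,310,2.5,'pics/c11t.png')
crop('pics/s11.png',120,70,320,200,4,'pics/c11s.png')"
```

```text
29.8833 [437.95671542  89.89791944 229.69090061] [ 9.97409404e-01 -7.19338267e-02  5.07368503e-05 -5.10708825e-05] 85.2901687348508 [-0.35162191 -0.30186123 -0.53754836] toolx deg -8.250134844456683
29.9333 [437.91201243  89.17740477 229.5997949 ] [ 9.97359304e-01 -7.26251944e-02 -2.45866317e-05 -1.12026302e-05] 85.32655054010216 [ 0.52539168 -0.62019304  0.35439098] toolx deg -8.329567500594795
```

View pics/t11.png

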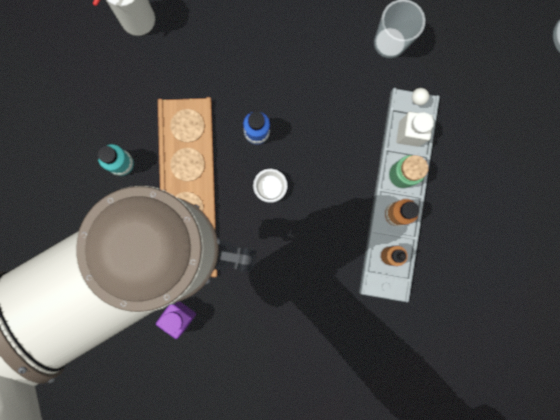

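View pics/c11s.png

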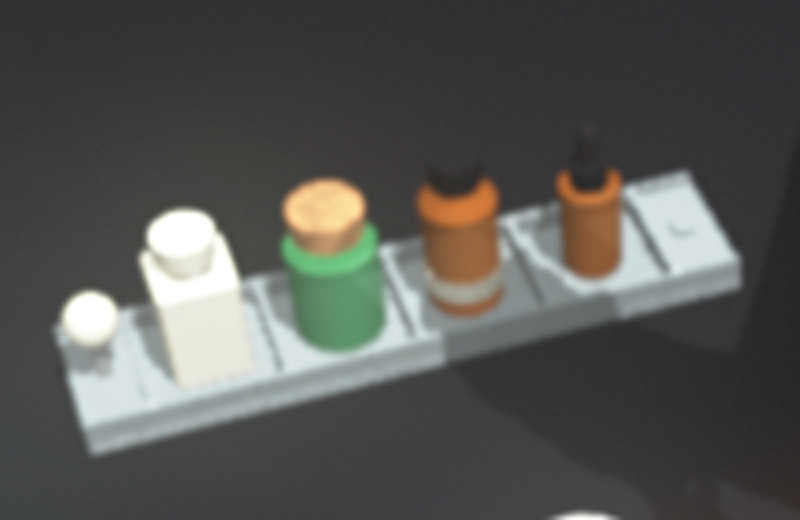

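The scene crop shows all four bottles upright, starting at the knob: square, jar, tall, dropper. The look-alikes haven't been touched, and the robot is clear of everything. Handing in.

```bash
python3 -c "
from bench import arm
print(arm.job_done())"
```

```text
the job is handed in; nothing more can be done
None
```

All four bottles are in the rack in the order you asked. Starting from the knob: square white, green jar, amber tall, dropper. Each was set down with about 4–6 N of contact before release, and the job took about 30 s of the 112 s allowed.

In the last top and scene images, every bottle stands upright inside its own bay. The blue, turquoise and purple look-alikes are where they started. The open gripper was parked clear of everything at about 230 mm.

No check failed. Position estimates from different cameras differed by up to about 9 mm (the dropper in the first scene image). I settled these by taking a closer wrist-camera reading before gripping the square bottle, the tall bottle and the dropper. The jar's estimates differed by up to about 7 mm and were averaged. While gripping, the hand read about 1–2 mm higher than commanded, and this caused no problem.

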